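# Index the sample turntable to the filling nozzle with its ratchet lever

### The job

Bring the tall spray bottle on the hand-indexed turntable right under the filling nozzle, working the ratchet lever: one full stroke, in until the lever is felt to press on its spring buffer and then fully back home, moves the table on by one station, so count the strokes it needs and stop there with the lever home. Do not force the lever hard into the stop. Touch neither the turntable nor the bottles on it, keep them standing, and leave the other things on the bench where they are.

Things in the scene. Friction and masses are not known exactly. Their poses are not given: they have to be found in the camera images.
- index_base: Fixed round grey base plate of the indexing turntable, 356 mm across and 12 mm thick, standing on the worktop. Its origin is on the turntable axis at the underside; z is up along the axis that turntable and lever turn about. Its x axis points from the axis to the nozzle stand (a 18 mm post 148 mm out, 255 mm high).
- turntable: Aluminium disc of 260 mm diameter, its top 60 mm above the worktop, with 12 stations 30 degrees apart (centres 100 mm from the axis) between low radial fins. Its frame lies on the axis; it turns only counter-clockwise seen from above (a ratchet holds it the other way). One complete lever stroke turns it by exactly 30 degrees; a stroke broken off early does not. It must not be touched by the robot.
- nozzle_tip (a point): Tip of the steel filling nozzle, pointing down, 213 mm above the worktop, straight above the centre of one station (100 mm from the axis).
- lever_grip (a point): Centre of the gripping part of the lever's upright black handle: a round 22 mm post, 200 mm from the turntable axis, 100 mm above the worktop; the post reaches from 44 to 128 mm height and stays upright as the lever swings. It stands on the end of a flat steel arm (18 mm wide, top 44 mm high).
- index_lever (a joint): Lever angle about the turntable axis, rad: 0 = home (a spring pulls it there), growing counter-clockwise seen from above. Free for the first 0.16, then it carries the turntable; by 0.65 the next station clicks in. The buffer is met between 0.68 and 0.79. It takes 2 to 8 N at the handle, with a hump near 0.6; on the buffer the force climbs further. Coming back it must pass below 0.08 to catch the next tooth.
- end_stop: Aluminium block (30 x 26 x 42 mm) on the base that carries the rubber-tipped spring buffer (14 mm diameter, 10 mm travel, 5 N per mm) which the lever arm meets at the end of its stroke, 150 mm from the axis. Its position varies; its frame's origin is on the turntable axis at the underside of the base.
- spray_bottle: Tall white spray bottle with a narrow neck, 47 mm diameter, 137 mm high, standing on one of the turntable's stations, 2 to 4 stations (60 to 120 degrees) clockwise of the nozzle seen from above. Origin at the centre of its underside.
- squat_a: Squat glass weighing bottle with lid, 42 mm diameter, 58 mm high, on another station; origin at the centre of its underside. Not to be touched or toppled.
- squat_b: A second such weighing bottle. Not to be touched or toppled.
- squat_c: A third such weighing bottle. Not to be touched or toppled.
- petri_0: Petri dish, 60 mm diameter, 15 mm high, lying loose on the bench; leave it.
- weigh_boat_0: White weighing boat, 62 x 62 x 16 mm, lying loose on the bench; leave it.
- scoop: Metal scoop, 145 mm long, lying loose on the bench; leave it.

How it is judged:
By the outcome, as a careful person would: the job done as asked, in the order asked, and still so for the second after the job is handed in, with the robot touching nothing.
It also fails if it takes over 72 s, if anything falls off the work surface, if the arm or the gripper's body presses on something with over 40 N, if the wrist force passes 120 N, or if a joint passes its speed limit or range.

### The arm

A 6-joint arm with a two-finger parallel gripper is mounted at the origin on a cart in front of the work surface, level with it; the furniture and walls round the work are solid. World frame = base frame: x ahead of the robot, y to its left, z up, the work surface at z = 0. Lengths are in m, angles in rad, forces in N, time in s.
With the tool pointing down it reaches from about 0.35 to 0.975 m from the base axis. Payload 4.9 kg.
Tool frame: the origin (TCP) lies at the very end of the fingers, on their centre line; the grasp point (between the pads) lies ctrl.grip_point_offset behind it (ctrl.grip_point_offset is the distance from the TCP to the grasp point, in m); z points along the fingers, y is the direction in which the jaws open and shut (so a half turn about z gives the same grasp; the last joint's range is limited). The gripper opens to 85 mm and grips with 20 to 120 N. Pads are 22 mm wide; open, the fingers measure 114 mm over their backs; the gripper's body (76 mm by 85 mm) begins 54 mm behind the grasp point. The pads swing forward as they close: fully open they stand 13 mm farther back than shut.
Start: joints at [1.029, 0.053, 1.613, -0, 1.476, -0.119], TCP at [0.256, 0.57, 0.195] pointing down, gripper open.
Joint ranges: [-3.01, 3.01], [-1.01, 2.22], [0.06, 2.58], [-1.02, 4.17], [0.09, 2.62], [-3.14, 3.14]. Speed limits (rad/s): [2.57, 2.57, 3.14, 3.14, 3.14, 3.14].

### API

Orientations are given as a rotation vector (axis times angle).
In Python, from station import ctrl gives the robot as it stands. The module is installed in compiled form; this text tells all that it offers.
- The arm moves only by the shell command python3 -m creep 'ROWS' [FORCE]. ROWS is JSON, a list of rows, each a list of 5 numbers: the closure in counts, from 0 (fully open) to 255 (shut), then the shift along the tool's x, y, z in mm, then the turn about the tool's z in rad. A call has 1 to 12 rows; each row is the pose to reach, as a shift and turn from the pose commanded when the call began, along the tool's axes at that moment; what a row does not reach only later rows make up. A row lasts 1/12 s, in which the tool goes at most 41.7 mm and 7.16 degrees, less where a joint would pass 70% of its speed; a pose out of reach is approached as far as the arm can. A call with a gripper value outside its range is refused whole. The fingers move at their own pace and stop on an object; FORCE is the grip in N (left out, the last holds). Time passes only in rows, so rows that repeat a pose let the fingers close. It gives the time, the measured TCP pose, the force and the opening at its end, in the units of the state.
- ctrl.get_obs(): the state, without advancing time (a new reading comes with each control period).
- ctrl.get_image(name): name is "scene" or "top"; returns the picture (480x640x3 uint8, red, green, blue); there is no depth.
- ctrl.calibration(name): a dict with "fx", "fy", "cx", "cy" (pixels), "k1" (the pictures are not rectified: a ray, as slopes to the right and down, at radius r is drawn at 1 + k1 r^2 times it, then the intrinsics apply), "R" (3x3) and "t" (3): a world point X has camera coordinates R X + t. Camera axes: x right, y down, z forward; pixel columns grow to the right and rows downward; lengths in m; the calibration is good to about 2 mm. A picture is of the moment at which its call begins. calibration takes no time and is no camera call.
- ctrl.finish_job(): hands the job in, once; it reports no verdict.
Trained networks look in the newest picture that a camera, given by its name, has taken for a name from the list of things; names that differ only in an ending like _2 or _b are one class to them, and where a whole thing is asked for, a point or a joint stands for the part that bears it (a point fixed in the world has none). Each returns a list of dicts, best first, with "conf" (0 to 1); they miss things now and then, are a little off and sometimes report something else, mostly with a low value. They report only what shows in the picture. A call takes as long as a camera call.
- ctrl.boxes_of(camera, label): "rect" ([left, top, width, height] in pixels, round what is visible of it).
- ctrl.outline_of(camera, label): "mask" (480x640 bool, what is visible of it) and "rect" ([left, top, width, height] in pixels, round what is visible of it).
The state is a dict: "t": time; "q": joint angles; "dq": joint speeds; "effort": joint torques, N m; "tool_pos": TCP position; "tool_rot": TCP orientation; "contact_force": force on the tool from outside, world axes, zero at the start; "wrist_torque": the same for the moment, N m; "opening": finger opening in m.
Only numpy, scipy, OpenCV 4.12 (cv2) and the standard library are available. Lean on these libraries where they do the work, as an engineer would, in place of code of your own. Each camera call takes 0.05 s, during which the arm holds its last target. There are 200 camera calls.

## Working session

There is one attempt and no reset: what is moved stays moved. The work goes in short steps, Python scripts to look and compute and a shell command to move; the robot and the scene stay as the last step left them, time stands still between calls to the robot, and variables do not carry over. Pictures are saved under pics/ and viewed, about 8 in all and at most 12, crops included, and the job is handed in when it is done.

```bash
mkdir -p pics
python3 - <<'E'
from station import ctrl
import cv2,numpy as np
o=ctrl.get_obs();print({k:np.round(v,3) for k,v in o.items()},ctrl.grip_point_offset)
for n in("scene","top"):
    im=ctrl.get_image(n);cv2.imwrite(f"pics/{n}0.png",im[:,:,::-1])
    c=ctrl.calibration(n);R=np.array(c["R"]);print(n,{k:np.round(v,3) for k,v in c.items()},-R.T@np.array(c["t"]))
    for l in("index_base","turntable","lever_grip","end_stop","spray_bottle","squat_a"):
        print(l,[(np.round(d["rect"]),round(d["conf"],2)) for d in ctrl.boxes_of(n,l)])
E
```

```text
{'t': np.float64(0.0), 'q': array([ 1.029,  0.053,  1.614, -0.   ,  1.476, -0.119]), 'dq': array([-0.001,  0.   , -0.   , -0.001, -0.001,  0.001]), 'effort': array([-0.0000e+00, -3.9368e+01, -3.7017e+01, -0.0000e+00,  7.0000e-03,
       -0.0000e+00]), 'tool_pos': array([0.256, 0.569, 0.193]), 'tool_rot': array([-6.590e-01, -3.071e+00,  3.000e-03]), 'contact_force': array([ 0.488, -0.92 , -0.362]), 'wrist_torque': array([-0.007, -0.005,  0.037]), 'opening': np.float64(0.085)} 0.0187
scene {'fx': np.float64(456.042), 'fy': np.float64(456.042), 'cx': np.float64(313.119), 'cy': np.float64(239.142), 'k1': np.float64(-0.058), 'R': array([[ 0.618, -0.786, -0.013],
       [-0.607, -0.466, -0.644],
       [ 0.501,  0.406, -0.765]]), 't': array([-0.363,  0.487,  1.046])} [-0.00358469 -0.48340671  1.10876222]
index_base [(array([281., 190., 130., 149.]), 0.89)]
turntable [(array([306., 240.,  89.,  77.]), 0.61)]
lever_grip [(array([277., 284.,  32.,  23.]), 0.81)]
end_stop [(array([329., 319.,  16.,  15.]), 0.67)]
spray_bottle [(array([356., 277.,  17.,  28.]), 0.84)]
squat_a [(array([372., 282
[... 278 characters left out ...]
.float64(245.926), 'k1': np.float64(-0.166), 'R': array([[-0.017, -1.   , -0.007],
       [-0.985,  0.018, -0.173],
       [ 0.173,  0.004, -0.985]]), 't': array([0.012, 0.619, 1.542])} [ 0.34394072 -0.0058314   1.62586114]
index_base [(array([284., 150., 135., 158.]), 0.97)]
turntable [(array([305., 188.,  96.,  96.]), 0.93)]
lever_grip [(array([312., 280.,  19.,  28.]), 0.58), (array([368., 283.,  21.,  13.]), 0.3)]
end_stop [(array([367., 284.,  22.,  11.]), 0.68), (array([284., 151., 134., 159.]), 0.27)]
spray_bottle [(array([378., 242.,  19.,  24.]), 0.95)]
squat_a [(array([348., 264.,  12.,  16.]), 0.66), (array([380., 210.,  18.,  17.]), 0.64), (array([387., 226.,  15.,  17.]), 0.63)]
```

View pics/scene0.png

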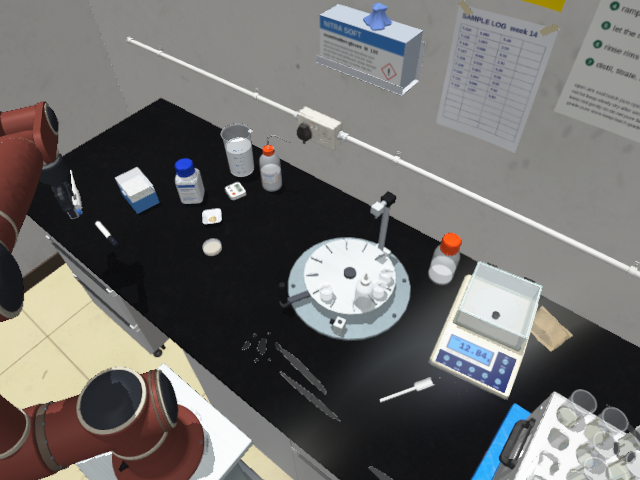

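View pics/top0.png

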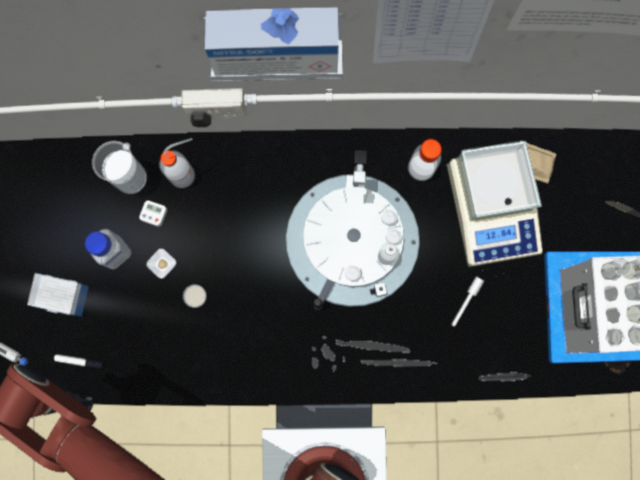

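The scene shows the turntable, with the lever handle at scene (285,300) / top (319,303), the end stop at top (378,289) and the nozzle stand at top (360,180). Next I'll measure these.

```bash
cat > h.py <<'E'
from station import ctrl
import cv2,numpy as np
def cal(n):
    c=ctrl.calibration(n);K=np.array([[c["fx"],0,c["cx"]],[0,c["fy"],c["cy"]],[0,0,1]])
    return K,np.array([c["k1"],0,0,0]),np.array(c["R"]),np.array(c["t"])
def back(n,uv,z):
    K,D,R,t=cal(n);p=cv2.undistortPoints(np.array(uv,float).reshape(-1,1,2),K,D)[:,0]
    d=np.c_[p,np.ones(len(p))]@R;o=-R.T@t
    return (o+d*((z-o[2])/d[:,2])[:,None])[:,:2]
def proj(n,X):
    K,D,R,t=cal(n);return cv2.projectPoints(np.array(X,float).reshape(-1,3),cv2.Rodrigues(R)[0],t,K,D)[0][:,0]
E
python3 - <<'E'
from h import *
for n in("top","scene"):
    im=ctrl.get_image(n)
    for l,z in(("index_base",.012),("turntable",.06)):
        r=ctrl.outline_of(n,l)
        if not r: print(n,l,"none");continue
        m=r[0]["mask"].astype(np.uint8);c=max(cv2.findContours(m,0,1)[0],key=len)[:,0]
        P=back(n,c,z);h=cv2.convexHull(P.astype(np.float32))
        print(n,l,r[0]["conf"],cv2.fitEllipse(h),cv2.minEnclosingCircle(h))
    for l,z in(("end_stop",.054),("lever_grip",.128),("spray_bottle",.197),("squat_a",.118),("lever_grip",.1)):
        for d in ctrl.outline_of(n,l)[:4]:
            v,u=np.nonzero(d["mask"]);print(n,l,round(d["conf"],2),d["rect"],"centroid@",z,back(n,[[u.mean(),v.mean()]],z)[0].round(3))
    print(n,"knob",back(n,[[353,235]] if n=="top" else [[350,272]],.065))
im=ctrl.get_image("top");cv2.imwrite("pics/topc.png",cv2.resize(im[145:315,270:430,::-1],None,fx=3.5,fy=3.5,interpolation=2))
im=ctrl.get_image("scene");cv2.imwrite("pics/scc.png",cv2.resize(im[180:350,270:420,::-1],None,fx=3.5,fy=3.5,interpolation=2))
E
```

```text
top index_base 0.76 ((0.6626186370849609, -0.09199666231870651), (0.3459077477455139, 0.4419766068458557), 76.22639465332031) ((0.6768229007720947, -0.05461874604225159), 0.2250060737133026)
top turntable 0.8 ((0.6445226073265076, -0.08853976428508759), (0.2575525641441345, 0.26037919521331787), 173.5535125732422) ((0.6448475122451782, -0.08893319219350815), 0.13091596961021423)
top end_stop 0.37 [284.7, 150.1, 133.8, 157.3] centroid@ 0.054 [ 0.641 -0.077]
top lever_grip 0.78 [312.8, 280.3, 19.3, 28.8] centroid@ 0.128 [ 0.489 -0.008]
top lever_grip 0.46 [305.4, 187.1, 93.4, 96.9] centroid@ 0.128 [ 0.634 -0.072]
top spray_bottle 0.69 [379.1, 242.8, 17.5, 22.9] centroid@ 0.197 [ 0.573 -0.161]
top squat_a 0.74 [380.2, 209.4, 15.7, 16.6] centroid@ 0.118 [ 0.681 -0.176]
top squat_a 0.49 [346.5, 264.4, 13.5, 15.6] centroid@ 0.118 [ 0.542 -0.079]
top squat_a 0.46 [386.9, 226.5, 14.3, 17.6] centroid@ 0.118 [ 0.633 -0.185]
top lever_grip 0.78 [312.8, 280.3, 19.3, 28.8] centroid@ 0.1 [ 0.492 -0.008]
top lever_grip 0.46 [305.4, 187.1, 93.4, 96.9] centroid@ 0.1 [ 0.64  -0.074]
top knob [[ 0.6443
[... 455 characters left out ...]
entroid@ 0.054 [ 0.497 -0.157]
scene end_stop 0.53 [201.0, 208.1, 24.7, 15.0] centroid@ 0.054 [0.565 0.391]
scene lever_grip 0.64 [276.0, 285.2, 34.4, 21.7] centroid@ 0.128 [ 0.455 -0.034]
scene lever_grip 0.47 [204.2, 242.0, 16.2, 14.5] centroid@ 0.128 [0.442 0.243]
scene spray_bottle 0.66 [353.7, 273.3, 22.8, 34.5] centroid@ 0.197 [ 0.536 -0.198]
scene squat_a 0.55 [374.3, 281.1, 10.9, 20.7] centroid@ 0.118 [ 0.616 -0.197]
scene squat_a 0.5 [380.4, 262.8, 14.5, 22.5] centroid@ 0.118 [ 0.669 -0.186]
scene lever_grip 0.64 [276.0, 285.2, 34.4, 21.7] centroid@ 0.1 [ 0.468 -0.022]
scene lever_grip 0.47 [204.2, 242.0, 16.2, 14.5] centroid@ 0.1 [0.454 0.264]
scene knob [[ 0.64781662 -0.08638697]]
```

View pics/topc.png

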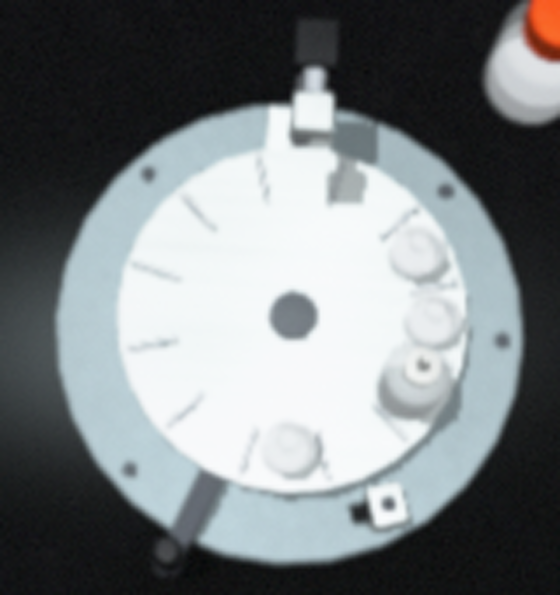

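View pics/scc.png

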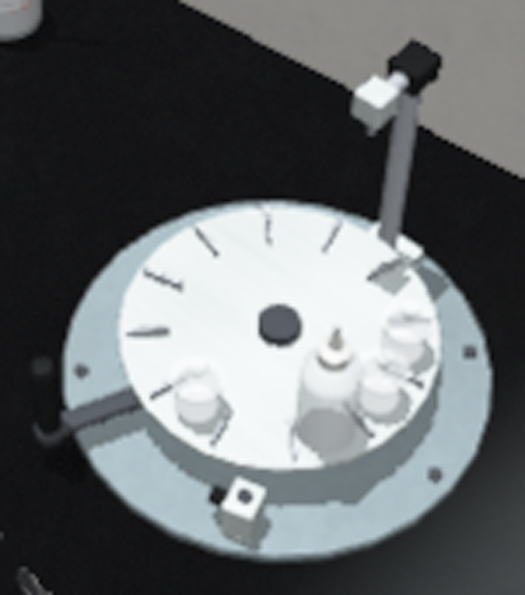

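The crops show the fins, the handle top at crop (167,550), and the stop at (388,507) with its black buffer on the left. Bottle order clockwise from the nozzle: squat, squat, spray.

Run:
```python
from h import *
A=np.array([.6437,-.0885])
def f(name,pts,z,n="top"):
    o,s=((270,145),3.5) if n=="top" else ((270,180),3.5)
    p=back(n,np.array(pts)/s+o,z);d=p-A
    print(name,n,p.round(3).tolist(),"r",np.hypot(*d.T).round(3),"ang",np.degrees(np.arctan2(d[:,1],d[:,0])).round(1))
f("fins",[(262,178),(198,212),(156,271),(152,345),(185,410),(249,450),(322,455),(390,423),(402,223)],.064)
f("squats",[(419,252),(433,321),(290,448)],.118)
f("spray nozzle top",[(420,366)],.197)
f("handle",[(167,550)],.128)
f("stop",[(388,507)],.054);f("buffer tip",[(353,512)],.044)
f("post top",[(315,35)],.255);f("foot",[(290,125)],.02)
f("handle",[(42,367)],.128,"scene");f("armend",[(45,435)],.044,"scene");f("postfoot",[(393,238)],.02,"scene");f("posttop",[(414,60)],.255,"scene");
f("stop",[(244,496)],.054,"scene");f("buffertip",[(217,495)],.040,"scene")
f("fins",[(270,225),(207,243),(163,282),(148,332),(176,383)],.064,"scene")
f("squats",[(197,385),(380,382)],.118,"scene");f("spraybase",[(330,437)],.062,"scene")
```

```text
fins top [[0.749, -0.07], [0.724, -0.022], [0.679, 0.01], [0.624, 0.014], [0.575, -0.009], [0.545, -0.055], [0.54, -0.108], [0.563, -0.159], [0.713, -0.173]] r [0.107 0.104 0.105 0.104 0.105 0.104 0.105 0.107 0.109] ang [  10.    39.8   70.1  100.9  130.8  161.5 -169.  -138.9  -50.8]
squats top [[0.678, -0.179], [0.628, -0.187], [0.539, -0.083]] r [0.097 0.1   0.105] ang [-69.  -99.1 176.8]
spray nozzle top top [[0.583, -0.167]] r [0.1] ang [-127.8]
handle top [[0.468, 0.005]] r [0.199] ang [152.]
stop top [[0.502, -0.156]] r [0.157] ang [-154.3]
buffer tip top [[0.5, -0.131]] r [0.15] ang [-163.3]
post top top [[0.797, -0.1]] r [0.153] ang [-4.2]
foot top [[0.802, -0.094]] r [0.158] ang [-2.1]
handle scene [[0.467, 0.006]] r [0.2] ang [151.9]
armend scene [[0.46, 0.004]] r [0.206] ang [153.3]
postfoot scene [[0.811, -0.095]] r [0.167] ang [-2.4]
posttop scene [[0.791, -0.098]] r [0.148] ang [-3.7]
stop scene [[0.506, -0.154]] r [0.152] ang [-154.5]
buffertip scene [[0.501, -0.133]] r [0.149] ang [-162.7]
fins scene [[0.726, -0.021], [0.678, 0.01], [0.623, 0.014], [0.576, -0.008], [0.551, -0.055]] r [0.107 0.104 0.104 0.106 0.099] ang [ 39.4  70.7 101.5 130.1 160.5]
squats scene [[0.53, -0.091], [0.615, -0.197]] r [0.114 0.112] ang [-178.7 -104.8]
spraybase scene [[0.584, -0.178]] r [0.108] ang [-123.5]
```

```bash
cat >> h.py <<'E'
def tool():
    o=ctrl.get_obs();R=cv2.Rodrigues(np.array(o["tool_rot"]))[0];return o,np.array(o["tool_pos"]),R
def plan(P,ang=None):
    o,p,R=tool();print("t",round(o["t"],2),"q6",o["q"][5].round(2),"pos",p.round(4),"y ang",np.degrees(np.arctan2(R[1,1],R[0,1])).round(1),"F",np.round(o["contact_force"],1),"open",o["opening"])
    print("shift mm",(R.T@(np.array(P)-p)*1000).round(1))
    if ang is not None:
        d=np.degrees(np.arctan2(R[1,1],R[0,1]))-ang;d=(d+90)%180-90;print("turn rad",np.radians(d).round(3))
E
python3 -c "
from h import *
plan([.4675,.0055,.193],62);plan([.4675,.0055,.081]);print(tool()[2].round(3))"
```

```text
t 1.6 q6 -0.12 pos [0.2564 0.57   0.1946] y ang 65.8 F [ 0.8  0.3 -0.1] open 0.08555260649904109
shift mm [-424.1 -428.1    1.6]
turn rad 0.066
t 1.6 q6 -0.12 pos [0.2564 0.57   0.1946] y ang 65.8 F [ 0.8  0.3 -0.1] open 0.08555260649904109
shift mm [-424.1 -428.1  113.6]
[[-0.912  0.41  -0.   ]
 [ 0.41   0.912 -0.   ]
 [ 0.    -0.    -1.   ]]
```

```bash
python3 -m creep '[[0,-10,-10,0,0],[0,-30,-30,0,0],[0,-53,-53,0,0],[0,-76,-76,0,0],[0,-99,-99,0,0],[0,-122,-122,0,0.03],[0,-145,-145,0,0.066],[0,-168,-168,0,0.066],[0,-191,-191,0,0.066],[0,-214,-214,0,0.066],[0,-232,-232,0,0.066],[0,-240,-240,0,0.066]]'
python3 -c "
from h import *
plan([.4675,.0055,.193],62)"
```

```text
t: 2.6
tool_pos: [0.3775, 0.2494, 0.1946]
tool_rot: [0.765, 3.046, -0.001]
contact_force: [0.3, -0.4, 0.1]
opening: 0.0853
t 2.6 q6 -0.66 pos [0.3775 0.2494 0.1946] y ang 61.8 F [ 0.3 -0.4  0.1] open 0.08532974833442465
shift mm [-194.5 -172.5    2. ]
turn rad -0.003
```

```bash
python3 -m creep '[[0,-15,-13,0,0],[0,-38,-34,0,0],[0,-61,-54,0,0],[0,-84,-74,0,0],[0,-107,-95,0,0],[0,-130,-115,0,0],[0,-153,-135,0,0],[0,-173,-153,0,0],[0,-187,-166,0,0],[0,-192,-171,0,0],[0,-192,-171,0,0],[0,-192,-171,0,0]]'
python3 - <<'E'
from h import *
plan([.4675,.0055,.081],62)
for n,(a,b,c,d) in (("top",(220,340,250,390)),("scene",(220,340,210,350))):
    im=ctrl.get_image(n)[a:b,c:d,::-1]
    cv2.imwrite(f"pics/{n}1.png",cv2.resize(im,None,fx=3,fy=3,interpolation=2))
cv2.imwrite("pics/c1.png",np.hstack([cv2.imread("pics/top1.png"),cv2.imread("pics/scene1.png")])[:, :800+40][:, :])
i=cv2.imread("pics/c1.png");cv2.imwrite("pics/c1.png",cv2.resize(i,(800,int(i.shape[0]*800/i.shape[1]))))
E
```

```text
t: 3.6
tool_pos: [0.4656, 0.0116, 0.1945]
tool_rot: [-0.761, -3.048, -0.001]
contact_force: [0.6, 0.1, 0.5]
opening: 0.0852
t 3.6 q6 -1.22 pos [0.4656 0.0116 0.1945] y ang 62.0 F [0.6 0.1 0.5] open 0.08516992003812689
shift mm [ -4.6  -4.5 113.5]
turn rad -0.001
```

View pics/c1.png

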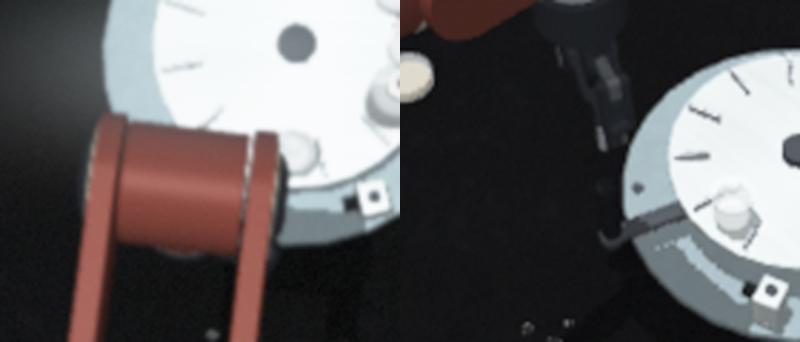

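The top view is blocked by the arm. The scene view shows the fingers above the handle (right panel, about (605,190)). I'll descend around it and narrow the jaws to a cage.

```bash
python3 -m creep '[[0,-4,-3,0,0],[0,-4,-4,5,0],[0,-4,-4,20,0],[0,-4,-4,40,0],[0,-4,-4,60,0],[0,-4,-4,80,0],[0,-4,-4,97,0],[0,-4,-4,108,0],[0,-4,-4,112,0],[0,-4,-4,112,0],[0,-4,-4,112,0],[0,-4,-4,112,0]]'
python3 -m creep '[[40,0,0,0,0],[80,0,0,0,0],[120,0,0,0,0],[140,0,0,0,0],[140,0,0,0,0],[140,0,0,0,0],[140,0,0,0,0]]' 20
python3 -c "
from h import *
plan([.4675,.0055,.081],62)"
```

```text
t: 4.7
tool_pos: [0.4688, 0.006, 0.084]
tool_rot: [0.759, 3.046, 0.0]
contact_force: [0.3, -0.2, -0.6]
opening: 0.0855
t: 5.28
tool_pos: [0.4677, 0.006, 0.0826]
tool_rot: [0.76, 3.048, -0.0]
contact_force: [0.0, -0.0, -1.3]
opening: 0.0382
t 5.28 q6 -1.23 pos [0.4677 0.006  0.0826] y ang 62.0 F [ 0.  -0.  -1.3] open 0.03821241778599997
shift mm [-0.1 -0.6  1.6]
turn rad -0.0
```

```bash
python3 -m creep '[[172,0,-4,0,-0.02],[172,-0.4,-12,0,-0.06],[172,-1,-20,0,-0.10],[172,-2.2,-29.9,0,-0.15],[172,-4,-39.7,0,-0.2],[172,-6.2,-49.5,0,-0.25],[172,-8.9,-59.1,0,-0.3],[172,-12.1,-68.6,0,-0.35],[172,-15.8,-77.9,0,-0.4],[172,-19,-85.2,0,-0.44],[172,-22.6,-92.3,0,-0.48],[172,-24.5,-95.9,0,-0.5]]' 20
python3 -m creep '[[172,0,0,0,0],[172,0,0,0,0]]'
python3 - <<'E'
from h import *
o,p,R=tool();A=np.array([.6437,-.0885]);d=p[:2]-A;print(np.hypot(*d),np.arctan2(d[1],d[0])%6.28319-np.radians(152),np.degrees(np.arctan2(R[1,1],R[0,1])),(R.T@o["contact_force"]).round(1))
E
```

```text
t: 6.28
tool_pos: [0.445, -0.0895, 0.0828]
tool_rot: [-0.019, 3.14, 0.004]
contact_force: [1.7, 5.3, 0.1]
opening: 0.0278
t: 6.45
tool_pos: [0.4446, -0.0898, 0.0827]
tool_rot: [-0.016, 3.141, 0.001]
contact_force: [2.4, 1.6, 0.3]
opening: 0.0276
0.19907274665203073 0.49530474630828003 90.58972563610497 [-2.4  1.5 -0.3]
```

```bash
cat > s.py <<'E'
from h import *
o,p,R=tool();A=np.array([.6437,-.0885]);d=p[:2]-A;print("r %.4f phi %.3f"%(np.hypot(*d),np.arctan2(d[1],d[0])%6.28319-np.radians(152)),"turned %.3f"%np.radians(np.degrees(np.arctan2(R[1,1],R[0,1]))-62),"Ftool",(R.T@o["contact_force"]).round(1),"open",round(o["opening"]*1e3,1))
E
python3 -m creep '[[172,0,-4,0,-0.02],[172,-0.2,-8,0,-0.04],[172,-0.4,-12,0,-0.06],[172,-0.6,-16,0,-0.08],[172,-1,-20,0,-0.1],[172,-1.4,-23.9,0,-0.12],[172,-2,-28,0,-0.14],[172,-2.6,-31.9,0,-0.16],[172,-2.6,-31.9,0,-0.16],[172,-2.6,-31.9,0,-0.16]]'
python3 s.py
python3 -m creep '[[172,0,-2,0,-0.01],[172,0,-4,0,-0.02],[172,0,-4,0,-0.02],[172,0,-4,0,-0.02]]'
python3 s.py
```

```text
t: 7.28
tool_pos: [0.4471, -0.1217, 0.0826]
tool_rot: [0.268, -3.13, -0.0]
contact_force: [2.3, 2.2, -0.7]
opening: 0.0279
r 0.1993 phi 0.656 turned 0.659 Ftool [-2.6  1.8  0.7] open 27.9
t: 7.62
tool_pos: [0.4479, -0.126, 0.0826]
tool_rot: [0.299, -3.127, 0.0]
contact_force: [0.3, 3.0, -0.5]
opening: 0.0275
r 0.1994 phi 0.678 turned 0.680 Ftool [-0.9  2.9  0.5] open 27.5
```

```bash
python3 -m creep '[[172,0,-2,0,-0.01],[172,0,-4,0,-0.02],[172,0,-4,0,-0.02],[172,0,-4,0,-0.02]]' >/dev/null
python3 s.py
python3 -m creep '[[172,0,-2,0,-0.01],[172,0,-3,0,-0.015],[172,0,-3,0,-0.015],[172,0,-3,0,-0.015]]' >/dev/null
python3 s.py
```

```text
r 0.1994 phi 0.699 turned 0.700 Ftool [-0.3  2.9 -0.3] open 28.2
r 0.1993 phi 0.709 turned 0.715 Ftool [-1.   4.8 -1. ] open 27.9
```

```bash
python3 -m creep '[[172,0,-2,0,-0.01],[172,0,-3,0,-0.015],[172,0,-3,0,-0.015],[172,0,-3,0,-0.015]]' >/dev/null
python3 s.py
```

```text
r 0.1992 phi 0.716 turned 0.730 Ftool [-2.2 10.7 -2.4] open 27.8
```

```bash
python3 -m creep '[[172,0,-1,0,-0.005],[172,0,-2,0,-0.01],[172,0,-2,0,-0.01],[172,0,-2,0,-0.01]]' >/dev/null
python3 s.py
```

```text
r 0.1991 phi 0.721 turned 0.740 Ftool [-2.5 12.3 -4.1] open 28.0
```

```bash
python3 -m creep '[[172,0,-1,0,-0.005],[172,0,-2,0,-0.01],[172,0,-2,0,-0.01],[172,0,-2,0,-0.01]]' >/dev/null
python3 s.py
python3 -m creep '[[172,0,6,0,0.03],[172,-1,20,0,0.1],[172,-2.9,33.8,0,0.17],[172,-5.7,47.5,0,0.24],[172,-9.5,61,0,0.31],[172,-14.3,74.2,0,0.38],[172,-19.9,87,0,0.45],[172,-26.4,99.4,0,0.52],[172,-33.8,111.3,0,0.59],[172,-42,122.6,0,0.66],[172,-49.6,131.9,0,0.72],[172,-53.7,136.3,0,0.75]]' >/dev/null
python3 s.py
python3 -m creep '[[172,0,0,0,0],[172,0,0,0,0],[172,0,0,0,0]]' >/dev/null
python3 s.py
python3 - <<'E'
from h import *
a=ctrl.get_image("top")[145:325,270:430,::-1];b=ctrl.get_image("scene")[180:360,260:420,::-1]
cv2.imwrite("pics/c2.png",cv2.resize(np.hstack([a,b]),None,fx=2.5,fy=2.5,interpolation=2))
E
```

```text
r 0.1991 phi 0.726 turned 0.750 Ftool [-2.5 16.7 -5.4] open 27.7
r 0.1997 phi -0.006 turned -0.001 Ftool [0.2 0.1 1.3] open 27.4
r 0.1995 phi -0.002 turned 0.000 Ftool [-0.3  1.3 -0.8] open 27.8
```

View pics/c2.png

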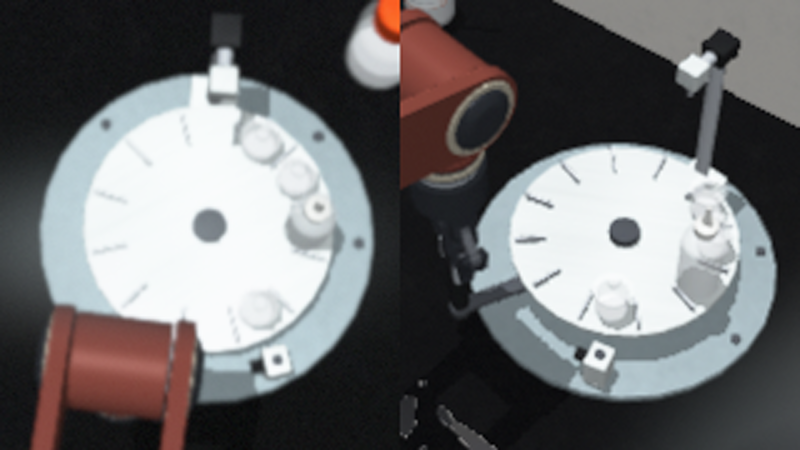

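Stroke 1 moved the table one station: the spray bottle is now at picture (312,222), three short of the nozzle, and all bottles are upright. Stroke 2 follows.

```bash
python3 -m creep '[[172,0,-4,0,-0.02],[172,-0.4,-12,0,-0.06],[172,-1,-20,0,-0.10],[172,-2.2,-29.9,0,-0.15],[172,-4,-39.7,0,-0.2],[172,-6.2,-49.5,0,-0.25],[172,-8.9,-59.1,0,-0.3],[172,-12.1,-68.6,0,-0.35],[172,-15.8,-77.9,0,-0.4],[172,-19,-85.2,0,-0.44],[172,-22.6,-92.3,0,-0.48],[172,-24.5,-95.9,0,-0.5]]' >/dev/null
python3 -m creep '[[172,0,-4,0,-0.02],[172,-0.2,-8,0,-0.04],[172,-0.4,-12,0,-0.06],[172,-0.6,-16,0,-0.08],[172,-1,-20,0,-0.1],[172,-1.4,-23.9,0,-0.12],[172,-2,-28,0,-0.14],[172,-2.6,-31.9,0,-0.16],[172,-3.2,-35.8,0,-0.18],[172,-4,-39.7,0,-0.2]]' >/dev/null
python3 s.py
python3 -m creep '[[172,0,-2,0,-0.01],[172,0,-4,0,-0.02],[172,-0.1,-6,0,-0.03],[172,-0.2,-8,0,-0.04],[172,-0.2,-10,0,-0.05],[172,-0.2,-10,0,-0.05],[172,-0.2,-10,0,-0.05]]' >/dev/null
python3 s.py
```

```text
r 0.1994 phi 0.698 turned 0.701 Ftool [-1.8  3.1 -0.5] open 27.7
r 0.1991 phi 0.726 turned 0.750 Ftool [-2.9 15.9 -5.5] open 27.8
```

```bash
python3 -m creep '[[172,0,6,0,0.03],[172,-1,20,0,0.1],[172,-2.9,33.8,0,0.17],[172,-5.7,47.5,0,0.24],[172,-9.5,61,0,0.31],[172,-14.3,74.2,0,0.38],[172,-19.9,87,0,0.45],[172,-26.4,99.4,0,0.52],[172,-33.8,111.3,0,0.59],[172,-42,122.6,0,0.66],[172,-49.6,131.9,0,0.72],[172,-53.7,136.3,0,0.75]]' >/dev/null
python3 -m creep '[[172,0,0,0,0],[172,0,0,0,0],[172,0,0,0,0]]' | head -1
python3 s.py
```

```text
t: 14.3
r 0.1997 phi -0.002 turned 0.000 Ftool [ 0.7  1.7 -0.1] open 28.0
```

Same force profile as stroke 1. Now stroke 3.

```bash
python3 -m creep '[[172,0,-4,0,-0.02],[172,-0.4,-12,0,-0.06],[172,-1,-20,0,-0.10],[172,-2.2,-29.9,0,-0.15],[172,-4,-39.7,0,-0.2],[172,-6.2,-49.5,0,-0.25],[172,-8.9,-59.1,0,-0.3],[172,-12.1,-68.6,0,-0.35],[172,-15.8,-77.9,0,-0.4],[172,-19,-85.2,0,-0.44],[172,-22.6,-92.3,0,-0.48],[172,-24.5,-95.9,0,-0.5]]' >/dev/null
python3 -m creep '[[172,0,-4,0,-0.02],[172,-0.2,-8,0,-0.04],[172,-0.4,-12,0,-0.06],[172,-0.6,-16,0,-0.08],[172,-1,-20,0,-0.1],[172,-1.4,-23.9,0,-0.12],[172,-2,-28,0,-0.14],[172,-2.6,-31.9,0,-0.16],[172,-3.2,-35.8,0,-0.18],[172,-4,-39.7,0,-0.2]]' >/dev/null
python3 s.py
python3 -m creep '[[172,0,-2,0,-0.01],[172,0,-4,0,-0.02],[172,-0.1,-6,0,-0.03],[172,-0.2,-8,0,-0.04],[172,-0.2,-10,0,-0.05],[172,-0.2,-10,0,-0.05],[172,-0.2,-10,0,-0.05]]' >/dev/null
python3 s.py
```

```text
r 0.1995 phi 0.698 turned 0.700 Ftool [-1.6  2.3  0.1] open 27.8
r 0.1991 phi 0.726 turned 0.749 Ftool [-3.4 15.6 -5.2] open 27.8
```

```bash
python3 -m creep '[[172,0,6,0,0.03],[172,-1,20,0,0.1],[172,-2.9,33.8,0,0.17],[172,-5.7,47.5,0,0.24],[172,-9.5,61,0,0.31],[172,-14.3,74.2,0,0.38],[172,-19.9,87,0,0.45],[172,-26.4,99.4,0,0.52],[172,-33.8,111.3,0,0.59],[172,-42,122.6,0,0.66],[172,-49.6,131.9,0,0.72],[172,-53.7,136.3,0,0.75]]' >/dev/null
python3 -m creep '[[172,0,0,0,0],[172,0,0,0,0],[172,0,0,0,0]]' | head -1
python3 s.py
python3 - <<'E'
from h import *
a=ctrl.get_image("top")[145:325,270:430,::-1];b=ctrl.get_image("scene")[180:360,260:420,::-1]
cv2.imwrite("pics/c3.png",cv2.resize(np.hstack([a,b]),None,fx=2.5,fy=2.5,interpolation=2))
E
```

```text
t: 17.97
r 0.1997 phi -0.002 turned 0.000 Ftool [ 1.   1.9 -1. ] open 28.0
```

View pics/c3.png

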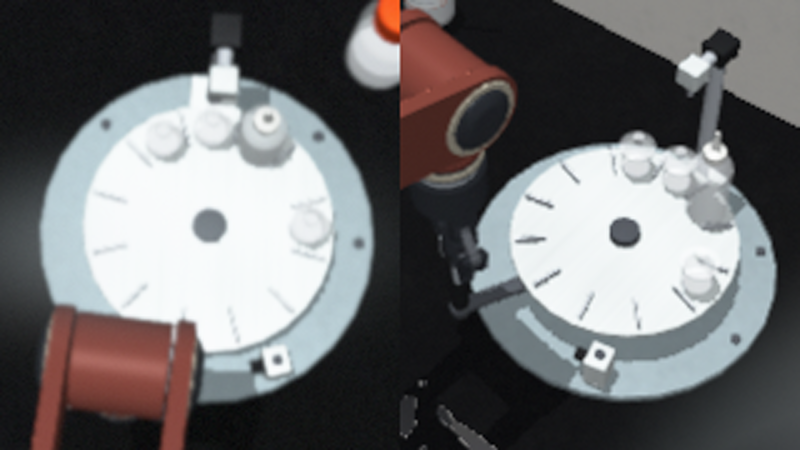

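The spray bottle is now one station short of the nozzle, at picture (265,130), so one stroke remains.

```bash
python3 -m creep '[[172,0,-4,0,-0.02],[172,-0.4,-12,0,-0.06],[172,-1,-20,0,-0.10],[172,-2.2,-29.9,0,-0.15],[172,-4,-39.7,0,-0.2],[172,-6.2,-49.5,0,-0.25],[172,-8.9,-59.1,0,-0.3],[172,-12.1,-68.6,0,-0.35],[172,-15.8,-77.9,0,-0.4],[172,-19,-85.2,0,-0.44],[172,-22.6,-92.3,0,-0.48],[172,-24.5,-95.9,0,-0.5]]' >/dev/null
python3 -m creep '[[172,0,-4,0,-0.02],[172,-0.2,-8,0,-0.04],[172,-0.4,-12,0,-0.06],[172,-0.6,-16,0,-0.08],[172,-1,-20,0,-0.1],[172,-1.4,-23.9,0,-0.12],[172,-2,-28,0,-0.14],[172,-2.6,-31.9,0,-0.16],[172,-3.2,-35.8,0,-0.18],[172,-4,-39.7,0,-0.2]]' >/dev/null
python3 s.py
python3 -m creep '[[172,0,-2,0,-0.01],[172,0,-4,0,-0.02],[172,-0.1,-6,0,-0.03],[172,-0.2,-8,0,-0.04],[172,-0.2,-10,0,-0.05],[172,-0.2,-10,0,-0.05],[172,-0.2,-10,0,-0.05]]' >/dev/null
python3 s.py
```

```text
r 0.1994 phi 0.698 turned 0.701 Ftool [-2.7  2.4  0.3] open 27.8
r 0.1990 phi 0.726 turned 0.749 Ftool [-4.3 16.1 -6.1] open 27.6
```

```bash
python3 -m creep '[[172,0,6,0,0.03],[172,-1,20,0,0.1],[172,-2.9,33.8,0,0.17],[172,-5.7,47.5,0,0.24],[172,-9.5,61,0,0.31],[172,-14.3,74.2,0,0.38],[172,-19.9,87,0,0.45],[172,-26.4,99.4,0,0.52],[172,-33.8,111.3,0,0.59],[172,-42,122.6,0,0.66],[172,-49.6,131.9,0,0.72],[172,-53.7,136.3,0,0.75]]' >/dev/null
python3 -m creep '[[172,0,0,0,0],[172,0,0,0,0],[172,0,1,0,0],[172,0,2,0,0],[172,0,2,0,0],[172,0,2,0,0]]' | head -1
python3 s.py
python3 -m creep '[[120,0,0,0,0],[60,0,0,0,0],[0,0,0,0,0],[0,0,0,0,0],[0,0,0,0,0],[0,0,0,0,0],[0,0,0,0,0]]' |head -1
python3 s.py
```

```text
t: 21.98
r 0.1996 phi -0.012 turned -0.000 Ftool [-0.7 -0.2  0.9] open 27.4
t: 22.57
r 0.1997 phi -0.014 turned -0.000 Ftool [-0.   0.5 -0.3] open 85.1
```

```bash
python3 -m creep '[[0,0,0,-5,0],[0,0,0,-20,0],[0,0,0,-40,0],[0,0,0,-60,0],[0,0,0,-80,0],[0,0,0,-100,0],[0,0,0,-115,0],[0,0,0,-120,0],[0,0,0,-120,0]]' |head -2
python3 -m creep '[[0,15,13,0,0],[0,38,34,0,0],[0,61,54,0,0],[0,84,74,0,0],[0,107,95,0,0],[0,130,115,0,0],[0,150,133,0,0],[0,158,140,0,0],[0,158,140,0,0]]'
python3 - <<'E'
from h import *
a=ctrl.get_image("top")[145:325,270:430,::-1];b=ctrl.get_image("scene")[180:360,260:420,::-1]
cv2.imwrite("pics/c4.png",cv2.resize(np.hstack([a,b]),None,fx=2.5,fy=2.5,interpolation=2))
for l in("spray_bottle","lever_grip"):print(l,[(d["rect"],d["conf"]) for d in ctrl.boxes_of("top",l)])
E
```

```text
t: 23.32
tool_pos: [0.4697, 0.0075, 0.2047]
t: 24.07
tool_pos: [0.3935, 0.2067, 0.2012]
tool_rot: [-0.754, -3.048, 0.002]
contact_force: [-0.7, -0.3, -0.2]
opening: 0.0853
spray_bottle []
lever_grip []
```

View pics/c4.png

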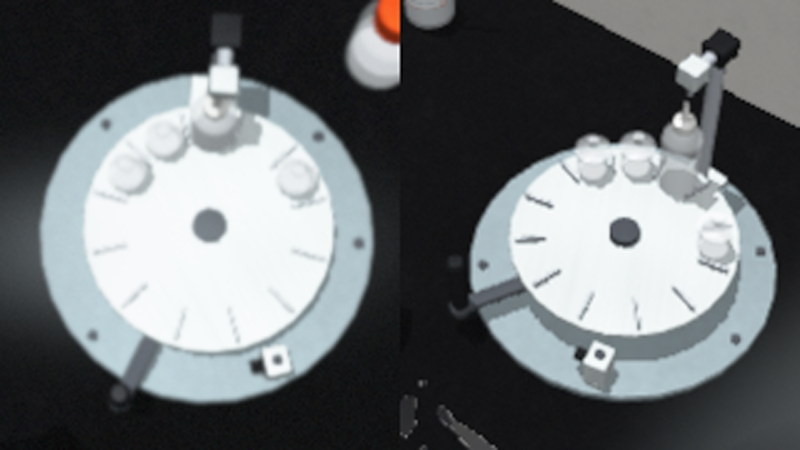

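The spray bottle stands under the nozzle, at (215,118) on the left and (683,150) on the right. The handle top is at full-picture (317.6,302.6), against (317.7,302.1) at the start, so the lever is home.

```bash
python3 -c "
from station import ctrl
print(ctrl.finish_job())"
```

```text
the job is handed in; nothing more can be done
None
```

The spray bottle is under the filling nozzle after four full lever strokes, and the job is handed in at about 24 s of the 72 s allowed. The bottle started four stations (about 120°) clockwise of the nozzle.

- **Strokes:** I held the open jaws loosely around the handle. Each stroke went in until the force rose from about 3 N to about 16 N on the buffer, then fully back home. The force readings were the same on all four.
- **Last pictures:** All four bottles are standing, with the spray bottle under the nozzle. The lever handle is within a pixel of its starting place, and the open gripper is clear of everything.
- **Checks that failed or are missing:** The detection network found neither the spray bottle nor the lever in the last top view, so that final check was by eye. I did not look at the petri dish, weighing boat or scoop again afterwards, but the arm did not go down near them.

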